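Butt the T-joint's leg tube and lock the toggle clamp

TASK

Get this T-joint ready for tack welding: push the short square tube that lies in the fixture along its guides until its end butts against the cross tube without a gap, then push the handle of the open toggle clamp over and down, past centre, until it snaps locked with its rubber foot pressing on the short tube. Push with the fingers only and lift nothing; leave the other clamp locked, the cross tube in its place and the other things on the bench undisturbed.

Things in the scene. Friction and masses are not known exactly. Their poses are not given: they have to be found in the camera images.
- fixture: T-shaped steel welding fixture bolted to the table (10 mm base plate). Origin on the table surface under the middle of the short tube's final place; x points along the guides, in the direction the short tube must be pushed; y to the left of x; z up. Two low guide bars (18 mm above the plate, x -45 to +25 mm) stand 1.5 mm clear of the short tube's sides. The open clamp stands at y = -60 mm, x = +22 mm; the locked clamp at y = +105 mm, x = +70 mm.
- seat (a point): Point where the middle of the short tube's far end face belongs, on the near face of the cross tube, 50 mm along x from the fixture's origin, 30 mm above the table. Axes as the fixture's.
- leg_near_end (a point): Middle of the near (pushed) end face of the short tube, 30 mm above the table. The short tube is dark steel square tube, 40 x 40 mm, 100 mm long, wall 2.5 mm, open ends, 0.28 kg, loose on the plate with its top 50 mm above the table. It takes up to about 10 N to slide. It starts 20 to 40 mm short of the cross tube. The point's x axis runs along the tube toward the far end.
- leg_far_end (a point): Middle of the short tube's far end face, 100 mm from leg_near_end; axes the same.
- leg_mid (a point): Centre of the short tube, half-way up and half-way along.
- cross_mid (a point): Centre of the cross tube (40 x 40 x 140 mm square tube, lying across the far end of the guides, held by the locked clamp against stops behind it).
- open_handle (a joint): Handle angle of the open toggle clamp, rad: 0 = open (handle nearly upright, bar raised), grows as the handle goes over and down, away from the short tube. Only friction (under 1 N) resists until, at 0.85, the rubber foot meets the tube and a spring resists (under 6 N at the grip). Dead centre is 1.07: released before it, the handle springs back; past it, it snaps to its stop at 1.20 (locked).
- open_pivot (a point): Axis of the handle's pivot pin, 32 mm above the table, fixed. The handle swings about a level axis along the fixture's x; its locked direction is the fixture's -y, rising 9 degrees.
- open_grip (a point): Point on the middle line of the handle's black grip, 105 mm from the pivot (grip: round, 19 mm thick, 54 to 134 mm from the pivot with its round ends). Moves with the handle: in the open position it is about 28 mm from above the pivot toward the fixture's -y and 133 mm above the table; locked, 104 mm toward -y and 48 mm above the table.
- open_foot: Rubber foot (18 mm across) under the free end of the open clamp's bar; origin at the middle of its underside. At the start the bar stands raised at 58 degrees, its end about 145 mm above the table, and the foot hangs about 60 mm above the tube's middle line, at the clamp's x; it comes down onto the short tube as the handle goes over. Axes move with the bar.
- locked_handle (a joint): Handle angle of the other clamp, which already holds the cross tube, rad: 0 = locked (handle level, pointing to the fixture's +y), grows as it opens.
- pipe_off: Bystander: grey pipe offcut standing on end, 42 mm diameter, 85 mm tall; origin under its middle.
- tube_off_2: Bystander: rusty offcut of 40 mm square tube lying loose on the table, about 115 mm long; origin under its middle.
- grease_tin: Bystander: round grease tin with a flat lid, 69 mm across, 60 mm tall; origin under its middle.
- bolt_1: Bystander: bright bolt standing on its head, 70 mm tall; origin under its middle.
- bolt_2: Bystander: rusty bolt standing on its head, 59 mm tall; origin under its middle.
- nut_1: Bystander: rusty hexagon nut lying flat, 34 mm across, 14 mm high; origin under its middle.
- nut_2: Bystander: rusty hexagon nut lying flat, 30 mm across, 13 mm high; origin under its middle.
- nut_3: Bystander: rusty hexagon nut lying flat, 34 mm across, 14 mm high; origin under its middle.
Not all that is in view belongs to the job. What is shaped like the part that bears leg_near_end but yellow is not meant.

How it is judged:
On the way, in this order (a step that is already met when the one before it is completed fails the run):
1. the short tube butts against the cross tube while the clamp is still open (x of leg_far_end in the frame of seat above -0.0025 m and value of joint open_handle below 0.5 rad), for 0.2 s.
2. the clamp's handle has snapped past centre and its foot presses on the short tube (x of leg_far_end in the frame of seat above -0.0025 m and value of joint open_handle above 1.13 rad and contact force between open_foot and leg above 6 N), for 0.2 s.
At the end, for the whole second after the job is handed in: The short tube's end is within 2.5 mm of the cross tube, centred within 5 mm; the open clamp's handle is at its locked stop (over 1.13 rad) with more than 6 N of its foot on the tube; the other clamp is locked and the cross tube within 4 mm of its place; all at rest (all of step 2 and distance between leg_far_end and seat below 0.005 m and value of joint locked_handle below 0.06 rad and distance of cross_mid from where it was at the start of the episode below 0.004 m and linear speed of leg below 0.01 m/s); the robot touches nothing.
It fails at once if the short tube is lifted or tipped (height (world z) of leg_mid above 0.038 m or angle between leg_mid's own z axis and vertical above 0.2 rad).
It fails at once if the locked clamp is opened (value of joint locked_handle above 0.2 rad).
It fails at once if the cross tube is shifted by more than 8 mm (distance of cross_mid from where it was at the start of the episode above 0.008 m).
It fails at once if a bystander is moved by more than 15 mm (distance of any of pipe_off, tube_off_2, grease_tin, bolt_1, bolt_2, nut_1, nut_2, nut_3 from where it was at the start of the episode above 0.015 m).
It also fails if it takes over 48 s, if anything falls off the work surface, if the arm or the gripper's body presses on something with over 40 N, if the wrist force passes 120 N, or if a joint passes its speed limit or range.

ROBOT

A 6-joint arm with a two-finger parallel gripper is mounted at the origin on a cart in front of the work surface, level with it; the furniture and walls round the work are solid. World frame = base frame: x ahead of the robot, y to its left, z up, the work surface at z = 0. Lengths are in m, angles in rad, forces in N, time in s.
With the tool pointing down it reaches from about 0.25 to 0.725 m from the base axis. Payload 4 kg.
Tool frame: the origin (TCP) lies on the centre line of the jaws, within the pads' length; the fingertips stand 19 mm ahead of it and the grasp point (between the pads) is the TCP; z points along the fingers, y is the line along which they close (so a half turn about z gives the same grasp; the last joint's range is limited). The gripper opens to 85 mm and grips with 20 to 120 N. Pads are 22 mm wide; open, the fingers measure 114 mm over their backs; the gripper's body (76 mm by 85 mm) begins 54 mm behind the grasp point. The pads swing forward as they close: fully open they stand 13 mm farther back than shut.
Start: joints at [1.214, 0.241, 0.005, 1.335, 0, 1.571], TCP at [0.175, 0.469, 0.25] pointing down, gripper open.
Joint ranges: [-2.72, 2.72], [-1.05, 1.87], [-1.09, 1.28], [-1.99, 2.15], [-1.42, 1.44], [-3.14, 3.14]. Speed limits (rad/s): [2.79, 2.79, 3.14, 3.14, 3.14, 3.14].

INTERFACE

Orientations are given as a unit quaternion [x, y, z, w].
In Python, from rig import robot gives the robot as it stands. The module is installed in compiled form; this text tells all that it offers. Calls block until the motion is done:
- robot.reach(position, orientation): joint-space move of the TCP to a pose.
- robot.move_straight(position, orientation=None, v=0.15, until_force=None): straight line of the TCP; orientation=None keeps the orientation; v is the mean speed in m/s. With until_force (N) it stops when the force on the tool has changed by that much, and returns True; else False.
- robot.movej(angles): joint-space move.
- robot.command_gripper(opening, effort=None): finger opening in m; effort is the grip in N (None keeps the last); returns when the fingers have stopped.
- robot.pause(seconds).
- robot.inverse_kinematics(position, orientation): joint angles nearest the present ones, or None.
- robot.observe(): the state.
- robot.read_camera(name): name is "side" or "top" or "wrist"; returns a dict with "pixels" (400x640x3 uint8, red, green, blue), "z_map" (400x640 float32, m along the optical axis (not along the pixel's ray), 0 where there is no reading), "fx", "fy", "cx", "cy" (pixels), "k1" (the pictures are not rectified: a ray, as slopes to the right and down, at radius r is drawn at 1 + k1 r^2 times it, then the intrinsics apply), "view" (4x4, takes a point from world to camera coordinates); the wrist camera has in their place "tool_from_camera" (4x4, takes a point from camera to tool coordinates, whose origin is the TCP and whose axes are the flange's). Camera axes: x right, y down, z forward; pixel columns grow to the right and rows downward; lengths in m; the calibration is good to about 2 mm. A picture is of the moment at which its call begins: read the wrist's pose just before it.
A pose or a line that the arm cannot do raises robot.MotionError and nothing moves.
- robot.close_job(): hands the job in; it is judged then, once.
The state is a dict: "time": time; "joints": joint angles; "qvel": joint speeds; "joint_torque": joint torques, N m; "position": TCP position; "orientation": TCP orientation; "ft_force": force on the tool from outside, world axes, zero at the start; "moment": the same for the moment, N m; "width": finger opening in m; "grip_force": force on a finger pad.
Only numpy, scipy, OpenCV 4.12 (cv2) and the standard library are available. Lean on these libraries where they do the work, as an engineer would, in place of code of your own. Each camera call takes 0.05 s, during which the arm holds its last target. There are 200 camera calls.

## Working session

There is one attempt and no reset: what is moved stays moved. The work goes in short steps, each a Python script; the robot and the scene stay as the last script left them, time stands still between calls to the robot, and variables do not carry over. Pictures are saved under pics/ and viewed, at most 10 in all, crops included, and the job is handed in when it is done.

```bash
mkdir -p pics; cat > h.py <<'E'
import numpy as np, cv2
from rig import robot
def cloud(c, view=None):
    z=c["z_map"]; h,w=z.shape
    K=np.array([[c["fx"],0,c["cx"]],[0,c["fy"],c["cy"]],[0,0,1]]); 
    v,u=np.mgrid[0:h,0:w]
    xd=(u-c["cx"])/c["fx"]; yd=(v-c["cy"])/c["fy"]; x,y=xd.copy(),yd.copy()
    for _ in range(20):
        s=1+c["k1"]*(x*x+y*y); x,y=xd/s,yd/s
    P=np.stack([x*z,y*z,z,np.ones_like(z)],-1)
    T=np.linalg.inv(c["view"]) if view is None else view
    W=(P@T.T)[...,:3]; W[z==0]=np.nan
    return W
def save(c,n,crop=None,s=1):
    im=c["pixels"][...,::-1]
    if crop: im=im[crop[1]:crop[3],crop[0]:crop[2]]
    cv2.imwrite(n,cv2.resize(im,None,fx=s,fy=s,interpolation=cv2.INTER_CUBIC))
E
python3 - <<'E'
from h import *
for n in("top","side"):
    c=robot.read_camera(n); save(c,f"pics/{n}.png"); np.save(n+"W.npy",cloud(c)); np.save(n+"P.npy",c["pixels"])
o=robot.observe(); print(o["time"],o["position"],o["orientation"])
E
```

```text
0.1 [0.17445129 0.46800943 0.24948429] [ 1.77448377e-01  9.84129651e-01 -9.35452265e-04 -1.66531837e-04]
```

View pics/top.png

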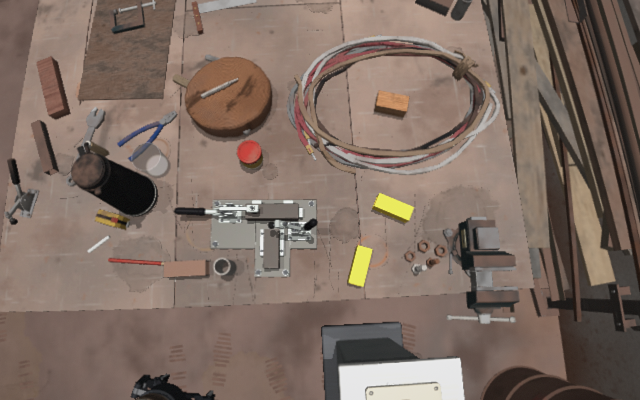

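View pics/side.png

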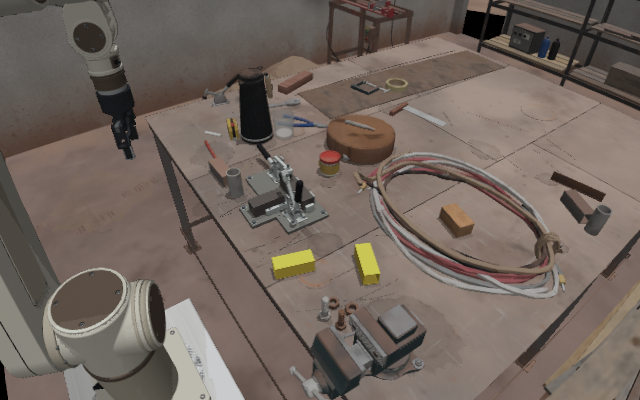

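The fixture is at top px (265,235). Lookalikes for the short tube are the dark tube between the guides (271,248), the yellow tubes (393,207) and (360,266), the rusty offcut (186,269) and the cross tube (275,212). The dark tube at (271,248) fits the description. I'll check it in a crop and measure it.

```bash
python3 - <<'E'
from h import *
im=np.load("topP.npy");W=np.load("topW.npy")
cv2.imwrite("pics/crop.png",cv2.resize(im[185:290,165:330,::-1],None,fx=4.8,fy=4.8,interpolation=cv2.INTER_CUBIC))
for (u,v) in [(271,235),(271,250),(271,266),(271,272),(258,275),(287,274),(250,212),(295,212),(275,205),(213,247),(315,243),(315,201),(214,201),(310,224),(305,228),(186,269),(222,267),(225,275),(335,270),(180,211)]:
    print(u,v,W[v,u].round(4))
m=(abs(W[...,2]-.05)<.006); sub=np.zeros_like(m); sub[222:275,258:290]=1
q=W[m&sub]; print(len(q),q.min(0),q.max(0),cv2.minAreaRect(q[:,:2].astype(np.float32)*1000))
sub[:]=0; sub[200:222,255:302]=1
q=W[m&sub]; print(len(q),cv2.minAreaRect(q[:,:2].astype(np.float32)*1000))
E
```

```text
271 235 [0.4887 0.3166 0.0522]
271 250 [0.4504 0.318  0.0492]
271 266 [0.4097 0.3193 0.048 ]
271 272 [0.3958 0.3236 0.0099]
258 275 [0.3895 0.358  0.0118]
287 274 [0.3886 0.2813 0.011 ]
250 212 [0.5472 0.3664 0.0759]
295 212 [0.5472 0.2523 0.0473]
275 205 [0.568  0.3041 0.0496]
213 247 [0.4693 0.4785 0.0087]
315 243 [0.4671 0.2031 0.0089]
315 201 [0.5824 0.197  0.0104]
214 201 [0.5965 0.4763 0.0087]
310 224 [0.4964 0.2158 0.1539]
305 228 [0.4957 0.2279 0.0994]
186 269 [0.4119 0.5403 0.0421]
222 267 [0.415  0.455  0.0051]
225 275 [0.3919 0.4347 0.0605]
335 270 [ 0.3932  0.1532 -0.0004]
180 211 [0.5623 0.5537 0.0585]
618 [0.4064285  0.29829645 0.04415512] [0.50617084 0.33973469 0.05413891] ((456.3357238769531, 319.2969055175781), (39.482418060302734, 98.94831085205078), 88.2022933959961)
612 ((552.1654052734375, 302.3382568359375), (111.3307876586914, 38.796302795410156), 87.40991973876953)
```

View pics/crop.png

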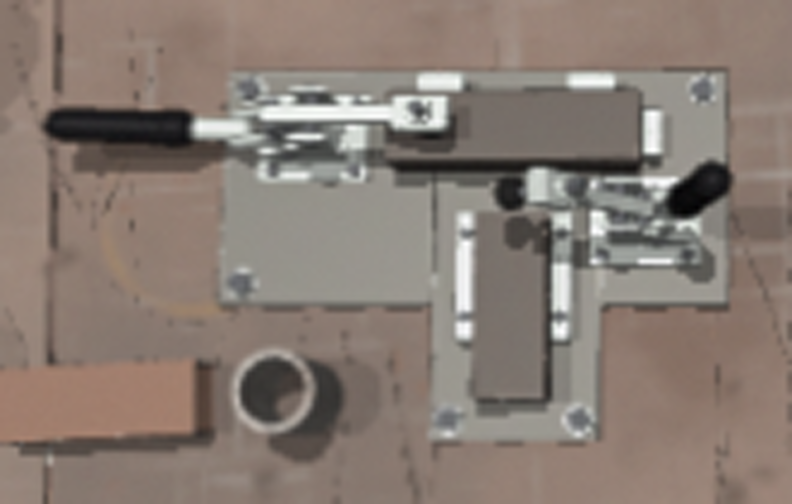

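Crop confirms it: the dark tube sits between the white guides, with a gap to the cross tube. The open clamp's black grip is at crop (700,190), which is top px (311,224). Next I'll locate the grip with depth, then push the tube.

```bash
cat >> h.py <<'E'
from scipy.spatial.transform import Rotation as R
yaw=np.radians(-2.2)
def down(extra=0): return (R.from_euler('z',yaw+extra)*R.from_euler('y',np.pi)).as_quat()
ux=np.array([np.cos(yaw),np.sin(yaw),0]); uy=np.array([-np.sin(yaw),np.cos(yaw),0])
E
python3 - <<'E'
from h import *
for n in("top","side"):
    im=np.load(n+"P.npy").astype(int);W=np.load(n+"W.npy")
    m=(im.max(-1)<60)&(W[...,0]>.46)&(W[...,0]<.54)&(W[...,1]>.17)&(W[...,1]<.29)&(W[...,2]>.07)&(W[...,2]<.18)
    q=W[m]; print(n,len(q))
    for a in np.arange(.07,.18,.015):
        s=q[(q[:,2]>=a)&(q[:,2]<a+.015)]
        if len(s)>2: print(round(a,3),len(s),s.mean(0).round(4),s.min(0).round(4),s.max(0).round(4))
W=np.load("sideW.npy")
# side: tube/cross tops
m=(abs(W[...,2]-.05)<.005)&(W[...,0]>.39)&(W[...,0]<.53)&(W[...,1]>.295)&(W[...,1]<.345)
q=W[m]; print(len(q),cv2.minAreaRect(q[:,:2].astype(np.float32)*1000))
n=(W[...,2]>.085)&(W[...,2]<.2)&(abs(W[...,0]-.5)<.04)&(W[...,1]>.24)&(W[...,1]<.36); print("bar",n.sum(),W[n].min(0),W[n].max(0))
for e in(0,np.pi,np.pi/2,-np.pi/2):
  for p in([.38,.321,.15],[.41,.321,.033],[.502,.23,.15],[.502,.14,.08]):
    j=robot.inverse_kinematics(p,down(e)); print(e,p,None if j is None else np.round(j,2))
E
```

```text
top 92
0.085 4 [0.4964 0.2291 0.0991] [0.4935 0.2279 0.0979] [0.5008 0.2304 0.0997]
0.1 12 [0.496  0.2252 0.1079] [0.4917 0.2182 0.1011] [0.5041 0.2302 0.1138]
0.115 10 [0.4967 0.2221 0.1207] [0.4913 0.2159 0.1167] [0.5053 0.2252 0.1265]
0.13 12 [0.4962 0.2189 0.1372] [0.4915 0.2112 0.1301] [0.5029 0.2227 0.1444]
0.145 36 [0.4979 0.2112 0.1561] [0.4916 0.2016 0.145 ] [0.507  0.2202 0.16  ]
0.16 17 [0.5006 0.2077 0.162 ] [0.4948 0.2017 0.1602] [0.5067 0.2132 0.1643]
side 143
0.07 3 [0.4956 0.2435 0.0808] [0.4877 0.2143 0.0777] [0.4997 0.2648 0.084 ]
0.085 19 [0.4978 0.2182 0.0933] [0.4931 0.2082 0.0871] [0.5039 0.2751 0.099 ]
0.1 29 [0.4968 0.2159 0.1077] [0.49   0.2069 0.1005] [0.5081 0.2848 0.1149]
0.115 21 [0.4965 0.2078 0.1223] [0.4909 0.2039 0.1154] [0.5057 0.2148 0.1291]
0.13 26 [0.4971 0.2055 0.1364] [0.4902 0.2007 0.1306] [0.5085 0.2132 0.1449]
0.145 36 [0.4977 0.2025 0.1532] [0.491  0.1972 0.145 ] [0.5074 0.2106 0.1594]
0.16 9 [0.4985 0.2058 0.1614] [0.4935 0.2015 0.1607] [0.5038 0.2093 0.1627]
347 ((456.1361389160156, 317.0072326660156), (42.25364685058594, 97.59489440917969
[... 567 characters left out ...]
7]
3.141592653589793 [0.502, 0.14, 0.08] [ 0.27  0.42 -0.21  0.94  0.   -2.83]
1.5707963267948966 [0.38, 0.321, 0.15] [ 0.7   0.3  -0.18  1.09  0.   -0.83]
1.5707963267948966 [0.41, 0.321, 0.033] [ 0.66  0.48 -0.27  0.83  0.   -0.87]
1.5707963267948966 [0.502, 0.23, 0.15] [ 0.43  0.4  -0.03  1.13  0.   -1.1 ]
1.5707963267948966 [0.502, 0.14, 0.08] [ 0.27  0.42 -0.21  0.94  0.   -1.26]
-1.5707963267948966 [0.38, 0.321, 0.15] [ 0.7   0.3  -0.18  1.09  0.    2.31]
-1.5707963267948966 [0.41, 0.321, 0.033] [ 0.66  0.48 -0.27  0.83  0.    2.27]
-1.5707963267948966 [0.502, 0.23, 0.15] [ 0.43  0.4  -0.03  1.13  0.    2.04]
-1.5707963267948966 [0.502, 0.14, 0.08] [ 0.27  0.42 -0.21  0.94  0.    1.88]
```

Short tube centre is (0.456, 0.318), yaw about -2°. The gap is about 27 mm. Grip is at about (0.500, 0.212, 0.133), so the pivot's y is about 0.240. Pushing the tube now, with the fingers spanning both side walls.

```bash
python3 - <<'E'
from h import *
near=np.array([.4068,.320,0])
def at(d,z): return near+ux*d+np.array([0,0,z])
robot.command_gripper(.028)
robot.reach(at(-.035,.16),down())
robot.move_straight(at(-.035,.036),v=.15)
f=robot.observe()["ft_force"]
print(robot.move_straight(at(-.014,.036),v=.05,until_force=15))
r=robot.move_straight(at(.018,.036),v=.03,until_force=18)
o=robot.observe(); print(r,o["time"],o["position"],o["ft_force"]-f,o["width"])
c=robot.read_camera("top"); save(c,"pics/push.png",(205,185,345,290),5)
c=robot.read_camera("side"); save(c,"pics/push_s.png",(220,130,350,240),5)
E
```

```text
False
False 4.4667 [0.42297412 0.31936005 0.03587418] [-7.99709283  0.4914201   3.88536058] 0.02792080268274243
```

View pics/push_s.png

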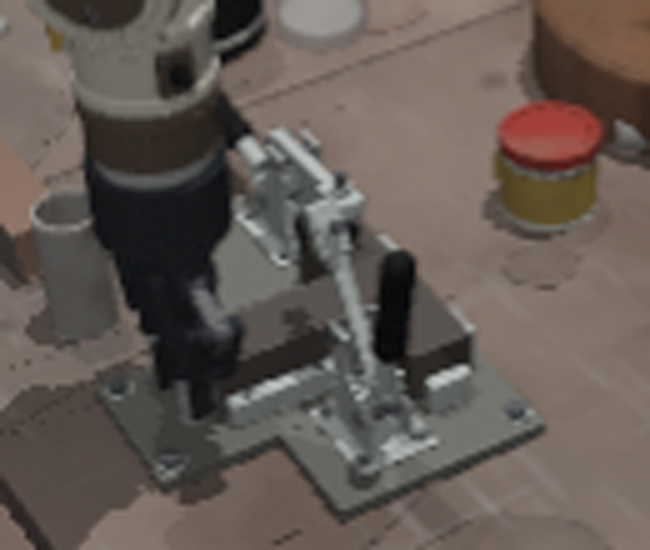

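Side view: the fingers are behind the tube and it lies flat, apparently close to the cross tube. The contact force was 8 N. I'll push on until it stalls firmly.

```bash
python3 - <<'E'
from h import *
near=np.array([.4068,.320,0])
def at(d,z): return near+ux*d+np.array([0,0,z])
for d in(.020,.022,.024,.026):
    r=robot.move_straight(at(d,.036),v=.02,until_force=14)
    robot.pause(.1); o=robot.observe(); print(d,r,o["position"].round(4),o["ft_force"].round(1))
    if np.hypot(*o["ft_force"][:2])>22: break
robot.move_straight(at(-.03,.036),v=.15)
robot.move_straight(at(-.035,.17),v=.2)
robot.command_gripper(0)
robot.reach([.40,.12,.25],down(np.pi/2))
c=robot.read_camera("top"); save(c,"pics/push2.png",(225,185,345,285),6)
W=cloud(c); m=(abs(W[...,2]-.05)<.006)
for a,b in(((222,275),(258,290)),((200,219),(255,302))):
    s=np.zeros_like(m); s[a[0]:a[1],b[0]:b[1]]=1; print(cv2.minAreaRect(W[m&s][:,:2].astype(np.float32)*1000))
print(robot.observe()["time"])
E
```

```text
0.02 False [0.423  0.3193 0.0359] [-12.3   1.3   7.9]
0.022 False [0.423  0.3193 0.0359] [-17.3   2.1  12. ]
0.024 False [0.4231 0.3192 0.0359] [-22.    3.4  14.9]
((479.0812072753906, 318.754638671875), (39.82749938964844, 88.63906860351562), 88.0257568359375)
((553.1395874023438, 302.0942687988281), (110.97229766845703, 40.509525299072266), 87.86709594726562)
9.1083
```

View pics/push2.png

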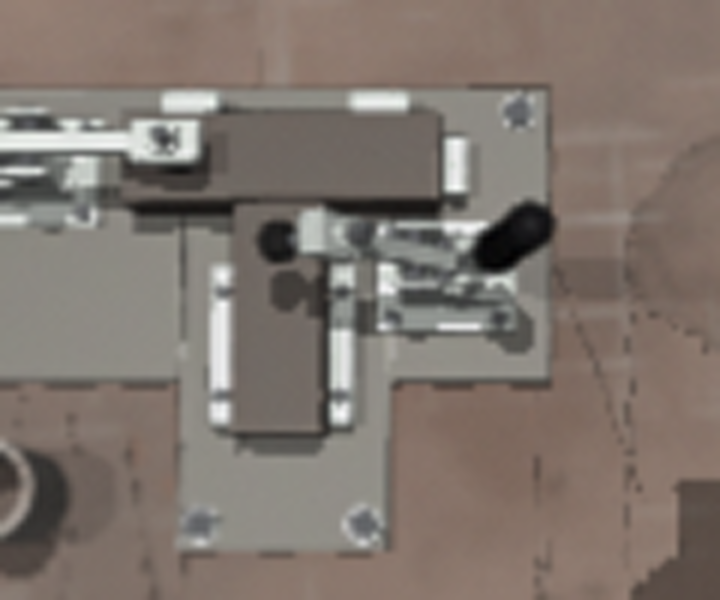

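The tube stalled at a 22 N push, and the picture shows its far end flush with the cross tube, no visible gap. The handle is still up (510,235 in the crop). Now I'll drive the handle along its arc with the closed fingertips.

```bash
cat >> h.py <<'E'
piv=np.array([.501,.240,.032])
def tip(phi,r=.100,clr=0):
    p=np.radians(phi); s=.0095+clr
    y=-r*np.cos(p)+s*np.sin(p)+.011; z=r*np.sin(p)+s*np.cos(p)+.019
    return piv+uy*y+ux*0+np.array([0,0,z])
E
python3 - <<'E'
from h import *
q=down(np.pi/2)
a=tip(74.5,clr=.014)
robot.reach(a+[0,0,.09],q)
robot.move_straight(a,v=.15)
f0=robot.observe()["ft_force"]
for phi in [74.5,66,58,50,42,35,29,24,20,16,13,11,9,7.5,6]:
    r=robot.move_straight(tip(phi),v=.06,until_force=20)
    o=robot.observe(); f=o["ft_force"]-f0; print(phi,r,(o["position"]-tip(phi)).round(4),f.round(1),round(o["time"],1))
    if r or np.linalg.norm(f)>30: break
c=robot.read_camera("top"); save(c,"pics/cl.png",(225,185,365,285),5)
E
```

```text
74.5 False [ 0.0001 -0.0005  0.0003] [-0.8 -0.2 -0.8] 10.9
66 False [-0.0002 -0.0005 -0.0002] [ 0.2 -0.  -1.2] 11.3
58 False [-0.0002 -0.0005 -0.0003] [-0.2  0.3 -0.7] 11.7
50 False [-0.0002 -0.0005 -0.0003] [-0.4  0.7 -0.9] 12.1
42 False [-0.0003 -0.0004 -0.0004] [-0.5  0.1 -0.8] 12.5
35 False [-0.0004 -0.0004 -0.0005] [-0.2  0.4 -1.6] 12.8
29 False [-0.0004 -0.0004 -0.0005] [-1.3  0.  -0.1] 13.2
24 False [0.0005 0.0001 0.0001] [0.4 1.1 0.3] 13.5
20 False [ 0.0002 -0.      0.    ] [ 0.3 -0.2  0.1] 13.7
16 False [-0.0009 -0.0004 -0.0007] [ 0.   0.5 -1.1] 14.0
13 False [-0.0006 -0.0003 -0.0006] [-0.2  0.3 -0.9] 14.2
11 False [-0.0002 -0.0001 -0.0003] [-0.2  0.4 -1.2] 14.5
9 False [-0.0002 -0.0001 -0.0002] [-0.4 -0.1 -0.7] 14.8
7.5 False [0.0005 0.0003 0.0006] [-1.   0.9  3. ] 15.0
6 False [0.0007 0.0008 0.0025] [-4.3  0.9 14.6] 15.2
```

View pics/cl.png

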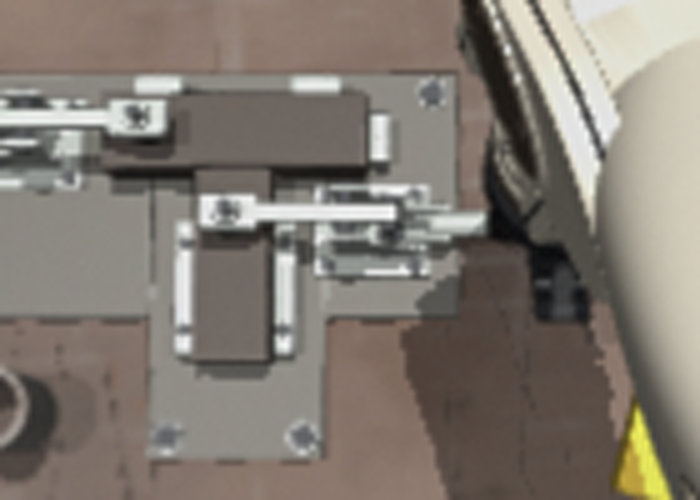

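The bar now lies across the tube with the foot on it at (225,212), and the handle is against its stop. I'll retreat and check that it stays locked.

```bash
python3 - <<'E'
from h import *
p=robot.observe()["position"]
robot.move_straight(p+[0,0,.12],v=.15)
robot.reach([.38,.0,.28],down(np.pi/2)); robot.pause(.3)
c=robot.read_camera("top"); save(c,"pics/e.png",(225,185,345,285),6)
W=cloud(c); P=c["pixels"]
m=(P.max(-1)<60)&(abs(W[...,0]-.5)<.03)&(W[...,1]>.09)&(W[...,1]<.2)&(W[...,2]>.03); q=W[m]; print(len(q),q.min(0),q.max(0))
print(np.polyfit(q[:,1],q[:,2],1)); o=robot.observe(); print(o["time"],o["ft_force"])
E
```

```text
206 [0.48657428 0.10665257 0.03862629] [0.5062719  0.18158724 0.06285842]
[-0.13416953  0.07300148]
17.475 [-0.03030273  1.13200068  0.63669968]
```

View pics/e.png

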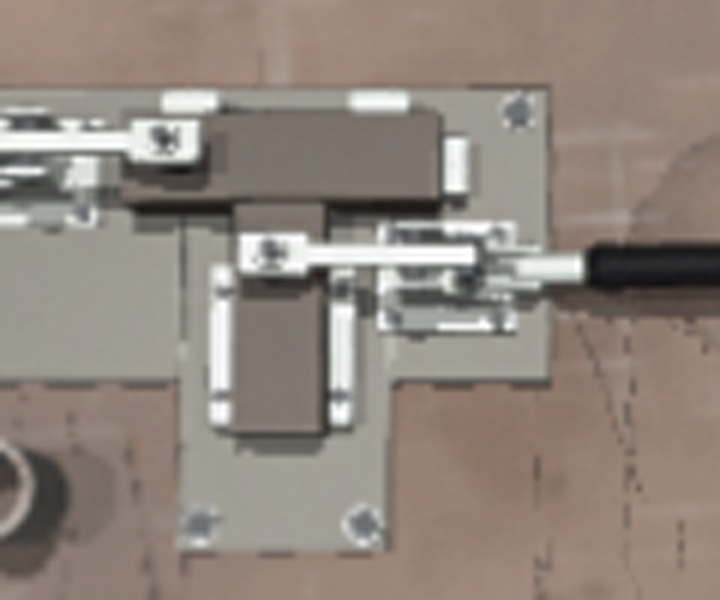

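The handle stays down after release: grip at (650,265), slope about 8° (9° expected when locked). The foot is on the tube at (275,253), and the tube is still butted at (280,205). Handing in.

```bash
python3 -c "
from rig import robot
print(robot.close_job())"
```

```text
the job is handed in; nothing more can be done
None
```

The job is handed in: the short tube is butted against the cross tube and the toggle clamp is snapped locked with its foot on the tube; the final picture confirmed this, though the foot's force could not be measured and no verdict was returned.

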